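# Push the spare hair roller into the packed row

## Task

Take the thicker of the two loose rollers and stand it on the tray's front ledge before the gap in the row, then push it straight back into the gap, gently easing its neighbours apart, until it stands upright against the back rails in line with the others. Push with care, never forcing or ramming it, leave every roller of the row standing in its place without gripping any of them, and leave the slim roller and the other things on the table alone.

Things in the scene. Friction and masses are not known exactly. Their poses are not given: they have to be found in the camera images.
- tray: fixed steel roller tray, 140 x 290 mm. Origin on the table under the line of the row; x from its open front (robot side) to the back, y along the row, z up. Flat floor, top at z = 6 mm, x from -115 to +25 mm, y from -152 to +138 mm. The row stands along x = 0; the front, x = -115 to -30 mm, is a free ledge without a lip.
- back_rail (a point): point of the tray midway along its two level back rails, on their front faces: at x = +19 mm, z = 36 mm of the tray. The rails are at heights 12 to 22 and 50 to 60 mm and do not give; a roller that touches them has its centre at tray x = 0.
- end_wall (a point): point on the inner face of the tray's fixed end wall, at y = +130 mm of the tray; the wall is 48 mm deep (x from -23 to +25 mm), 8 mm thick, and its top is 66 mm above the table.
- guide_end (a point): end, nearest the gap, of the tray's front guide rails at the -y side, top 60 mm above the table: two level steel rails at the heights of the back rails, at tray x = -28 to -23 mm, y = -152 to -35 mm, keeping the last rollers in line. A like pair stands at y = +95 to +138 mm. Between y = -35 and +95 mm the front is open.
- end_stop (a joint): upright plate closing the -y end of the row, 36 mm deep, top 64 mm above the table; it slides away from the row (tray -y) as the value grows (m), 0 to 0.045; at 0 its inner face is at tray y = -90.5 mm. Stiff slide: yields to about 1.2 N sideways and stays where pushed. No need to handle it: it gives way as the row is forced apart.
- spare_mid (a point): the spare roller, the task's roller, standing loose on the table to one side of the tray: an upright hair roller, 38 mm across, 64 mm tall, grey plastic collars 14 mm tall at foot and top (full 38 mm), black body between (35 mm); the point is its centre, 32 mm above its foot, z along its axis; 30 to 65 g. The thicker and taller of the two loose ones.
- slim_mid (a point): bystander: a slim roller of the same look, 27 mm across, 52 mm tall, standing on the table at the other side of the tray; the point is its centre, 26 mm above its foot. To be left alone.
- row1_mid (a point): first roller of the row, with a few mm of play to the fixed end wall (+y end): an upright hair roller, 38 mm across, 64 mm tall, grey plastic collars 14 mm tall at foot and top (full 38 mm), black body between (35 mm); the point is its centre, 32 mm above its foot, z along its axis. Stands free on the tray floor; 45 g.
- row2_mid (a point): second roller of the row, same kind and same point as row1. The gap lies between it and row3: only 15 to 21 mm wide at the start (centres 53 to 59 mm apart).
- row3_mid (a point): third roller, same kind, on the far (-y) side of the gap. The row opens mostly towards -y, so a roller pushed into the gap drifts 5 to 12 mm that way; the push takes 4 to 14 N, more if it jams or bears on one neighbour only, and rises steeply at the back rails; over 18 N is forcing it. Push low, with something slim.
- row4_mid (a point): fourth roller of the row, same kind and same point as row1.
- row5_mid (a point): fifth roller of the row, same kind and same point, next to the sliding end stop.
- spray: bystander: closed white bottle, 52 mm across, 170 mm tall, behind the tray; origin under its centre
- bowl: bystander: white bowl, 110 mm across, 45 mm tall; origin under its centre
- comb: bystander: flat black comb, 180 x 38 mm, 5 mm thick, lying left of and behind the tray; origin under its middle, x lengthwise
- brush: bystander: hairbrush lying bristles down, head 100 x 62 mm to its +x, handle 113 mm to its -x, 28 mm high, at the left
- mirror: bystander: round hand mirror lying flat, disc 120 mm, handle 120 mm to its -x; origin under the disc's centre
- jar: bystander: amber jar with metal lid, 70 mm across, 75 mm tall; origin under its centre
Not all that is in view belongs to the job. What is shaped like the part that bears spare_mid but pink is not meant.

How it is judged:
By the outcome, as a careful person would: the job done as asked, in the order asked, and still so for the second after the job is handed in, with the robot touching nothing.
It also fails if it takes over 72 s, if anything falls off the work surface, if the arm or the gripper's body presses on something with over 40 N, if the wrist force passes 120 N, or if a joint passes its speed limit or range.

## Robot

A 6-joint arm with a two-finger parallel gripper is mounted at the origin on the work surface. World frame = base frame: x ahead of the robot, y to its left, z up, the work surface at z = 0. Lengths are in m, angles in rad, forces in N, time in s.
With the tool pointing down it reaches from about 0.35 to 0.975 m from the base axis. Payload 17.4 kg.
Tool frame: the origin (TCP) lies on the centre line of the jaws, within the pads' length; the fingertips stand 11 mm ahead of it and the grasp point (between the pads) lies 8 mm behind it; z points along the fingers, y is the direction in which the jaws open and shut (so a half turn about z gives the same grasp; the last joint's range is limited). The gripper opens to 85 mm and grips with 20 to 120 N. Pads are 22 mm wide; open, the fingers measure 114 mm over their backs; the gripper's body (76 mm by 85 mm) begins 54 mm behind the grasp point. The pads swing forward as they close: fully open they stand 13 mm farther back than shut.
Start: joints at [-1.353, 0.116, 1.442, -0, 1.584, -0.038], TCP at [0.171, -0.653, 0.242] pointing down, gripper open.
Joint ranges: [-2.83, 2.83], [-0.83, 2.19], [0.07, 2.5], [-1.14, 4.28], [0.01, 3], [-2.97, 2.97]. Speed limits (rad/s): [1.89, 1.89, 2.22, 3.14, 3.14, 3.14].

## Interface

Orientations are given as [roll, pitch, yaw] about the fixed x, y, z axes, in that order (R = Rz(yaw) Ry(pitch) Rx(roll)).
In Python, from station import manip gives the robot as it stands.
- The arm moves only by the tool carry_out, never from a script. Its argument "rows" is one flat list of numbers, 5 for each row, row after row: the closure, from 0 (fully open) to 1 (shut), then the shift along the tool's x, y, z in units of 30 mm (1.0 is 30 mm), then the turn about the tool's z in rad. A call has 1 to 20 rows; each row is the pose to reach, as a shift and turn from the pose measured when the call began, along the tool's axes at that moment; what a row does not reach only later rows make up. A row lasts 1/12 s, in which the tool goes at most 41.7 mm and 7.16 degrees, less where a joint would pass 70% of its speed; a pose out of reach is approached as far as the arm can. A call with a gripper value outside its range is refused whole. The fingers move at their own pace and stop on an object; the grip force is fixed at half the most. Time passes only in rows, so rows that repeat a pose let the fingers close. It gives the time, the measured TCP pose, the force and the opening at its end, in the units of the state.
- manip.read_state(): the state, without advancing time (a new reading comes with each control period).
- manip.capture(name): name is "scene" or "top" or "wrist"; returns a dict with "img" (400x640x3 uint8, red, green, blue), "vfov" (degrees; the focal length in pixels is half the picture's height over the tangent of half this angle, whatever the lens; pixels are square), "cx", "cy" (the principal point, pixels), "cam_to_world" (4x4, takes a point from camera to world coordinates). Camera axes: x right, y down, z forward; pixel columns grow to the right and rows downward; lengths in m; the calibration is good to about 2 mm. A picture is of the moment at which its call begins. There is no depth.
- manip.hand_in(): hands the job in, once; it reports no verdict.
The state is a dict: "time_s": time; "qpos": joint angles; "dq": joint speeds; "joint_torque": joint torques, N m; "tcp_pos": TCP position; "eef_rot": TCP orientation; "force": force on the tool from outside, world axes, zero at the start; "torque": the same for the moment, N m; "width": finger opening in m.
Only numpy, scipy, OpenCV 4.12 (cv2) and the standard library are available. Lean on these libraries where they do the work, as an engineer would, in place of code of your own. Each camera call takes 0.05 s, during which the arm holds its last target.

## Working session

There is one attempt and no reset: what is moved stays moved. The work goes in short steps, Python scripts to look and compute and a tool call to move; the robot and the scene stay as the last step left them, time stands still between calls to the robot, and variables do not carry over. Pictures are saved under pics/ and viewed, and the job is handed in when it is done.

Besides the shell and the picture viewer there is one more tool, called after "Call:" as name(argument=value, ...) on one line, values as JSON. carry_out: Moves the arm, as the interface text tells. Its arguments: {"type":"object","properties":{"rows":{"type":"array"}},"required":["rows"]}

```bash
mkdir -p pics; ls
python3 - <<'E'
from station import manip
import cv2
print(manip.read_state())
for n in ["scene","top","wrist"]:
    c=manip.capture(n); cv2.imwrite(f"pics/{n}0.png",c["img"][:,:,::-1]); print(n,c["vfov"],c["cx"],c["cy"],c["cam_to_world"])
E
```

```text
pics
{'time_s': 0.0, 'qpos': array([-1.35279945e+00,  1.16491587e-01,  1.44230493e+00, -2.64299508e-05,
        1.58399938e+00, -3.78110129e-02]), 'dq': array([ 5.09732469e-05, -9.23940402e-04, -1.01237103e-03,  6.24054128e-04,
        5.93249138e-04, -6.82675789e-04]), 'joint_torque': array([ 1.51747525e-03, -7.31984782e+01, -6.32486987e+01,  4.35612378e-05,
        6.41722829e-03,  2.77419423e-05]), 'tcp_pos': array([ 0.1707289 , -0.65285396,  0.24153376]), 'eef_rot': array([-3.14038927e+00, -1.90757332e-05,  2.55807543e-01]), 'force': array([0.42695747, 0.16279207, 0.81805048]), 'torque': array([0.02825055, 0.01760871, 0.00304355]), 'width': 0.08526541042464465}
scene 54.373756256415156 319.7083687534974 210.76622944224553 [[-0.6161717   0.58179486 -0.53089281  1.13303109]
 [ 0.78760898  0.45332973 -0.41732991  0.4817088 ]
 [-0.0021309  -0.67528282 -0.73755581  0.82033832]
 [ 0.          0.          0.          1.        ]]
top 43.735042656111915 324.36159110595634 208.59273910967664 [[ 0.02605173 -0.98926892  0.14376481  0.36051875]
 [-0.99965112 -0.02515443  0.00805583  0.03770732]
 [-0.00435306 -0.14392452 -0.98957909  1.62330772]
 [ 0.          0.          0.          1.        ]]
wrist 69.93538129178648 319.97397891859254 194.6080201529447 [[ 2.53957666e-01 -9.26714275e-01 -2.76958764e-01  2.40912329e-01]
 [-9.67215219e-01 -2.43463298e-01 -7.22519348e-02 -6.34860009e-01]
 [-4.72394751e-04  2.86227665e-01 -9.58161521e-01  3.74408136e-01]
 [ 0.00000000e+00  0.00000000e+00  0.00000000e+00  1.00000000e+00]]
```

View pics/scene0.png

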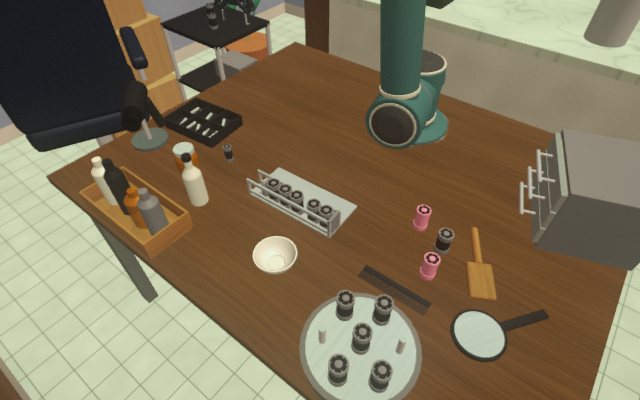

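View pics/top0.png

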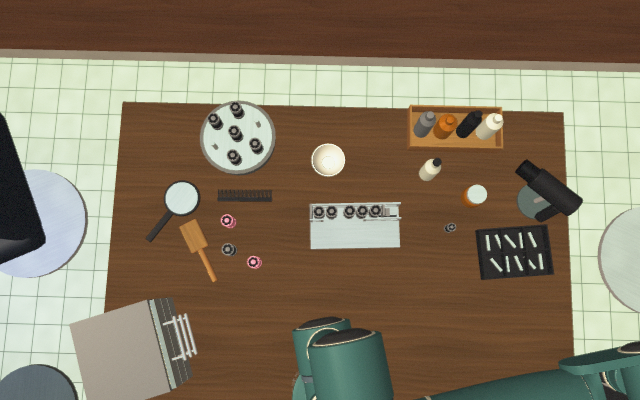

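View pics/wrist0.png

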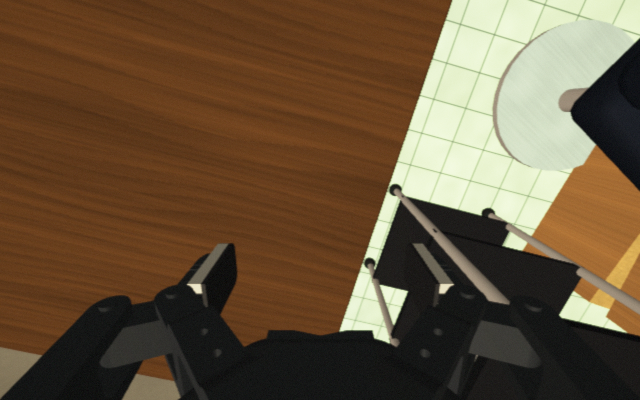

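Candidates in the top view: black roller (229,250), slim one (450,227), pinks (228,221) and (254,262), and five on the round tray (213–257, 108–157). The black one at (229,250), standing loose on the table, fits. I'll check it in enlarged crops.

```bash
cat > h.py <<'E'
import numpy as np, cv2
from station import manip
def ray(c,u,v):
    f=200/np.tan(np.radians(c["vfov"])/2)
    M=np.array(c["cam_to_world"]); d=M[:3,:3]@np.array([(u-c["cx"])/f,(v-c["cy"])/f,1.]); return M[:3,3],d
def onz(c,u,v,z):
    o,d=ray(c,u,v); return o+d*(z-o[2])/d[2]
def proj(c,p):
    f=200/np.tan(np.radians(c["vfov"])/2)
    M=np.array(c["cam_to_world"]); q=M[:3,:3].T@(np.asarray(p)-M[:3,3]); return np.array([c["cx"]+f*q[0]/q[2],c["cy"]+f*q[1]/q[2]])
def tri(a,ua,b,ub):
    o1,d1=ray(a,*ua);o2,d2=ray(b,*ub)
    d1=d1/np.linalg.norm(d1);d2=d2/np.linalg.norm(d2)
    A=np.stack([d1,-d2],1);s=np.linalg.lstsq(A,o2-o1,rcond=None)[0]
    p=o1+s[0]*d1;q=o2+s[1]*d2;return (p+q)/2,np.linalg.norm(p-q)
E
python3 - <<'E'
from h import *
t=manip.capture("top");s=manip.capture("scene")
a=cv2.resize(t["img"][190:260,300:410],None,fx=7,fy=7,interpolation=cv2.INTER_CUBIC)
b=cv2.resize(t["img"][205:285,200:300],None,fx=6,fy=6,interpolation=cv2.INTER_CUBIC)
e=cv2.resize(s["img"][160:240,240:365],None,fx=6,fy=6,interpolation=cv2.INTER_CUBIC)
for n,i in zip("abe",[a,b,e]): cv2.imwrite(f"pics/c_{n}.png",i[:,:,::-1])
for u,v,z in [(229,249,.064),(450,227,.052),(228,221,.064),(254,262,.064),(319,211,.07),(376,211,.07),(309,248,.006),(400,247,.006)]: print(u,v,onz(t,u,v,z).round(4))
E
```

```text
229 249 [0.4518 0.3452 0.064 ]
450 227 [ 0.54   -0.3487  0.052 ]
228 221 [0.5398 0.3531 0.064 ]
254 262 [0.4134 0.2652 0.064 ]
319 211 [0.5781 0.067  0.07  ]
376 211 [ 0.5827 -0.1123  0.07  ]
309 248 [0.4651 0.0973 0.006 ]
400 247 [ 0.476  -0.1975  0.006 ]
```

View pics/c_a.png

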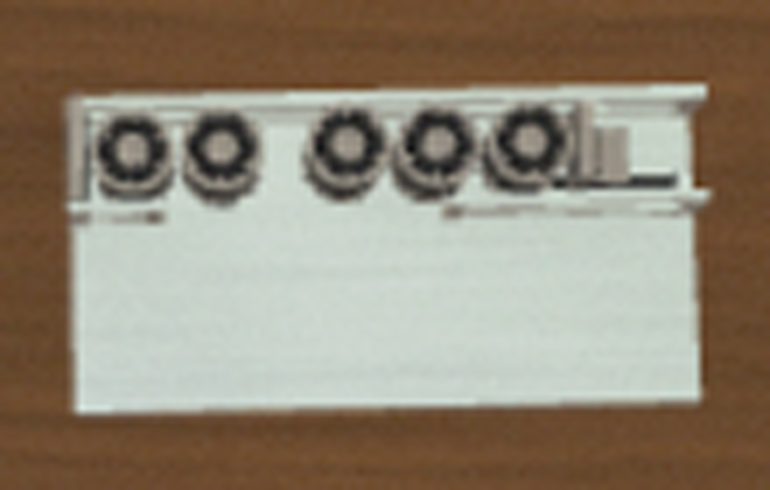

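View pics/c_b.png

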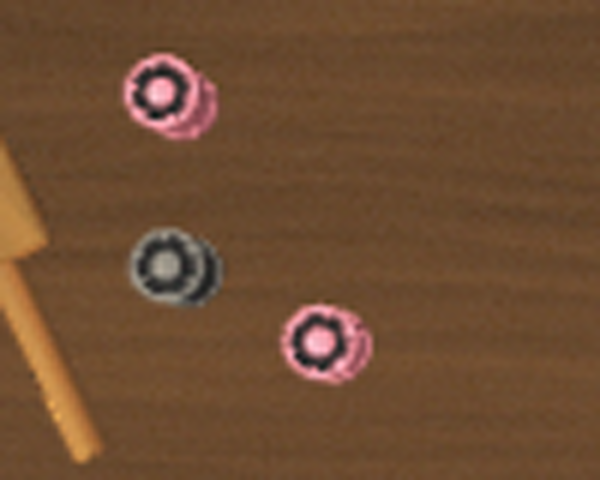

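View pics/c_e.png

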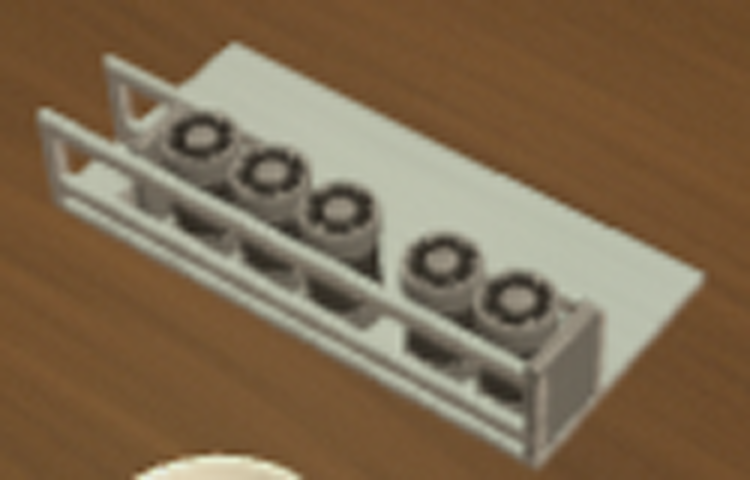

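The black roller at top-view (228,249) is loose, thick and grey-collared, so it is the spare. The pink pair is not meant. I'm moving above it now for a close wrist view.

Call:
carry_out(rows=[0,12.8,-12.3,0,0.1,0,12.8,-12.3,0,0.1,0,12.8,-12.3,0,0.1,0,12.8,-12.3,0,0.1,0,12.8,-12.3,0,0.1,0,12.8,-12.3,0,0.1,0,12.8,-12.3,0,0.1,0,12.8,-12.3,0,0.1,0,12.8,-12.3,0,0.1,0,17.4,-29.9,0.67,0.22,0,17.4,-29.9,0.67,0.22,0,17.4,-29.9,0.67,0.22,0,17.4,-29.9,0.67,0.22,0,17.4,-29.9,0.67,0.22,0,17.4,-29.9,0.67,0.22,0,17.4,-29.9,0.67,0.22,0,17.4,-29.9,0.67,0.22,0,17.4,-29.9,0.67,0.22,0,17.4,-29.9,0.67,0.22,0,17.4,-29.9,0.67,0.22])

```text
time_s: 1.92
tcp_pos: [0.421, 0.1225, 0.2292]
eef_rot: [-3.141, -0.001, 0.036]
force: [1.7, -0.5, 1.4]
width: 0.0856
```

Call:
carry_out(rows=[0.2,1.2,-7.4,0.3,0,0.2,1.2,-7.4,0.3,0,0.2,1.2,-7.4,0.3,0,0.2,1.2,-7.4,0.3,0,0.2,1.2,-7.4,0.3,0,0.2,1.2,-7.4,0.3,0,0.2,1.2,-7.4,0.3,0,0.2,1.2,-7.4,0.3,0,0.2,1.2,-7.4,0.3,0])

```text
time_s: 2.67
tcp_pos: [0.4489, 0.3451, 0.2203]
eef_rot: [-3.141, -0.001, 0.036]
force: [0.0, -0.1, 1.0]
width: 0.0682
```

Run:
```python
from h import *
c=manip.capture("wrist");cv2.imwrite("pics/w1.png",c["img"][:,:,::-1])
import pickle;pickle.dump(c,open("w1.pkl","wb"))
s=manip.read_state();print(s["tcp_pos"],s["eef_rot"],s["width"],s["time_s"],s["force"])
```

```text
[0.4489926  0.3447775  0.22057086] [-3.14102546e+00 -1.13257916e-03  3.53841211e-02] 0.06854036662984618 2.7167 [0.89130228 0.69425001 0.37555994]
```

View pics/w1.png

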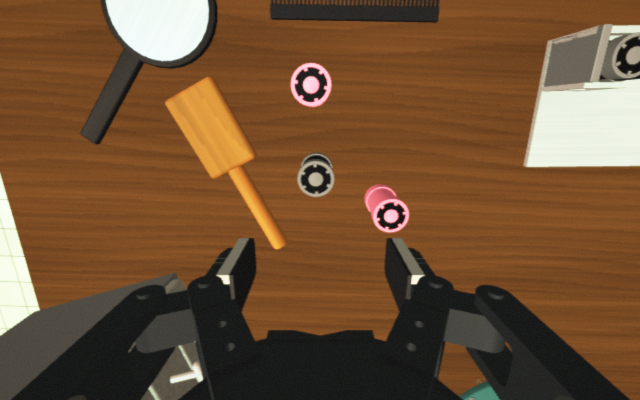

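The wrist view shows the spare's top at (316,179), pinks at (311,85) and (391,215), and the brush handle clear to the left.

Run:
```python
from h import *
import pickle
c=pickle.load(open("w1.pkl","rb"))
hsv=cv2.cvtColor(c["img"],cv2.COLOR_RGB2HSV)
m=((hsv[...,1]<70)&(hsv[...,2]>70)).astype(np.uint8)*255
roi=np.zeros_like(m);roi[160:200,294:340]=m[160:200,294:340]
cs,_=cv2.findContours(roi,cv2.RETR_EXTERNAL,cv2.CHAIN_APPROX_NONE)
k=max(cs,key=cv2.contourArea);print(cv2.minEnclosingCircle(k),cv2.boundingRect(k))
(u,v),r=cv2.minEnclosingCircle(k)
print(onz(c,u,v,.064),onz(c,u+r,v,.064)[1]-onz(c,u,v,.064)[1])
for u,v in [(391,215),(311,85)]:print(onz(c,u,v,.064))
# tray corner
for u,v in [(526,167)]:print("tray FL",onz(c,u,v,.006))
cv2.imwrite("pics/w1c.png",cv2.resize(c["img"][130:250,250:420],None,fx=4,fy=4)[:,:,::-1])
```

```text
((316.5, 176.0294189453125), 20.32723045349121) (298, 160, 36, 37)
[0.45511456 0.34847755 0.064     ] -0.021025814836696022
[0.4151015 0.2667753 0.064    ]
[0.54311084 0.35664176 0.064     ]
tray FL [0.46275716 0.09123803 0.006     ]
```

View pics/w1c.png

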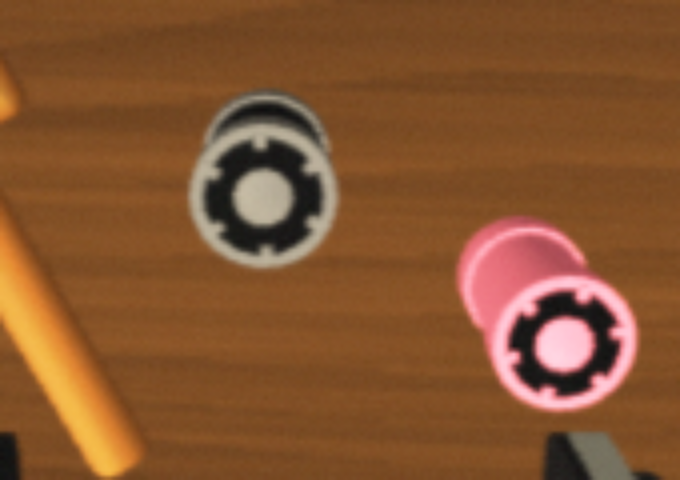

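Call:
carry_out(rows=[0.2,0.1,-0.13,1.2,0,0.2,0.1,-0.13,2.4,0,0.2,0.1,-0.13,3.6,0,0.2,0.1,-0.13,4.6,0,0.2,0.1,-0.13,5.4,0,0.2,0.1,-0.13,6,0,0.2,0.1,-0.13,6.48,0,0.2,0.1,-0.13,6.48,0,0.2,0.1,-0.13,6.48,0,1,0.1,-0.13,6.48,0,1,0.1,-0.13,6.48,0,1,0.1,-0.13,6.48,0,1,0.1,-0.13,6.48,0,1,0.1,-0.13,6.48,0,1,0.1,-0.13,6.48,0,1,0.1,-0.13,6.48,0,1,0.1,-0.13,6.48,0])

```text
time_s: 4.13
tcp_pos: [0.4528, 0.3492, 0.0278]
eef_rot: [-3.14, -0.003, 0.035]
force: [-0.3, -1.6, 7.2]
width: 0.0357
```

Run:
```python
from h import *
c=manip.capture("wrist");cv2.imwrite("pics/w2.png",c["img"][:,:,::-1])
s=manip.read_state();print(s["tcp_pos"],s["eef_rot"],s["width"],s["time_s"],s["force"])
```

```text
[0.45278702 0.34922767 0.02780306] [-3.14006271 -0.00318701  0.0354302 ] 0.035485296677717416 4.1833 [-0.86699229 -1.49909648  6.80818985]
```

View pics/w2.png

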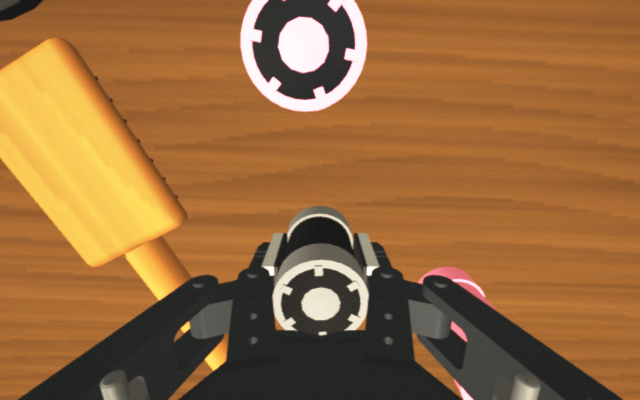

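Gripped: opening 35.5 mm matches the body diameter, and the foot is about 27.8 mm below the TCP. I'm lifting it and carrying it over the ledge to look at the gap.

Call:
carry_out(rows=[1,0,0,-0.6,0,1,0,0,-1.6,0,1,0,0,-2.8,0,1,0,0,-4.0,0,1,0.1,0.5,-5.2,0,1,0.3,1.6,-5.7,0,1,0.5,2.8,-5.7,0,1,0.7,4,-5.7,0,1,0.9,5.2,-5.7,0,1,1.1,6.4,-5.7,0,1,1.3,7.6,-5.7,0,1,1.5,8.8,-5.7,0,1,1.6,10,-5.7,0,1,1.7,11,-5.7,0,1,1.7,11.6,-5.7,0,1,1.7,12,-5.7,0,1,1.7,12,-5.7,0,1,1.7,12,-5.7,0,1,1.7,12,-5.7,0])

```text
time_s: 5.77
tcp_pos: [0.516, -0.0082, 0.1986]
eef_rot: [-3.14, -0.003, 0.036]
force: [-0.6, -0.5, 0.6]
width: 0.0354
```

Run:
```python
from h import *
c=manip.capture("wrist");cv2.imwrite("pics/w3.png",c["img"][:,:,::-1])
import pickle;pickle.dump(c,open("w3.pkl","wb"))
s=manip.read_state();print(s["tcp_pos"],s["eef_rot"],s["width"],s["time_s"],s["force"])
```

```text
[ 0.51593659 -0.00803073  0.19857061] [-3.13989009 -0.00338891  0.03653221] 0.03547188849101485 5.8167 [-0.06744712 -0.14539494 -0.74657265]
```

View pics/w3.png

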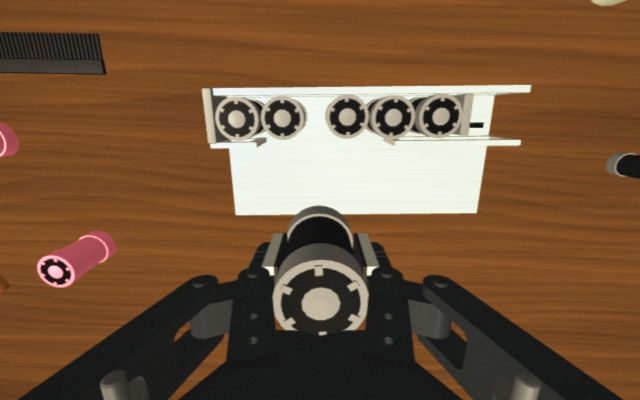

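The wrist view shows the row tops at about (237,118), (282,118), (347,116), (394,117), (440,117), with the gap between the 2nd and 3rd. The ledge's front corners are at (236,214) and (477,213).

Run:
```python
from h import *
import pickle
c=pickle.load(open("w3.pkl","rb"))
g=cv2.cvtColor(c["img"],cv2.COLOR_RGB2GRAY)
cv2.imwrite("pics/w3c.png",cv2.resize(c["img"][80:225,195:495],None,fx=2.6,fy=2.6,interpolation=cv2.INTER_CUBIC)[:,:,::-1])
# black ring centre of each top
P=[]
for u0,v0 in [(237,118),(282,118),(347,116),(394,117),(440,117)]:
    yy,xx=np.mgrid[0:400,0:640]
    m=((g<75)&((xx-u0)**2+(yy-v0)**2<18**2)).astype(np.uint8)
    n,l,st,ce=cv2.connectedComponentsWithStats(m)
    # central hub: bright blob near centre
    h=((g>110)&((xx-u0)**2+(yy-v0)**2<9.5**2)).astype(np.uint8)
    ys,xs=np.nonzero(h);p=onz(c,xs.mean(),ys.mean(),.070);P.append(p);print(xs.mean().round(1),ys.mean().round(1),p.round(4))
P=np.array(P)
print(np.linalg.norm(np.diff(P[:,:2],axis=0),axis=1))
d=P[0]-P[-1];print("yaw row",np.arctan2(-d[0],d[1]))
A=onz(c,236,214,.006);B=onz(c,477,213,.006);print(A,B,np.linalg.norm(A-B),np.arctan2(-(A-B)[0],(A-B)[1]))
```

```text
236.0 118.6 [0.5781 0.0682 0.07  ]
281.8 117.9 [0.5803 0.0277 0.07  ]
347.0 116.5 [ 0.5835 -0.0298  0.07  ]
393.1 117.0 [ 0.5846 -0.0705  0.07  ]
440.5 116.2 [ 0.5869 -0.1122  0.07  ]
[0.04050457 0.05764928 0.04065811 0.04178457]
yaw row 0.04840884464183033
[0.4637099  0.09154232 0.006     ] [ 0.47591315 -0.19987578  0.006     ] 0.2916735027486711 0.041850955789327036
```

View pics/w3c.png

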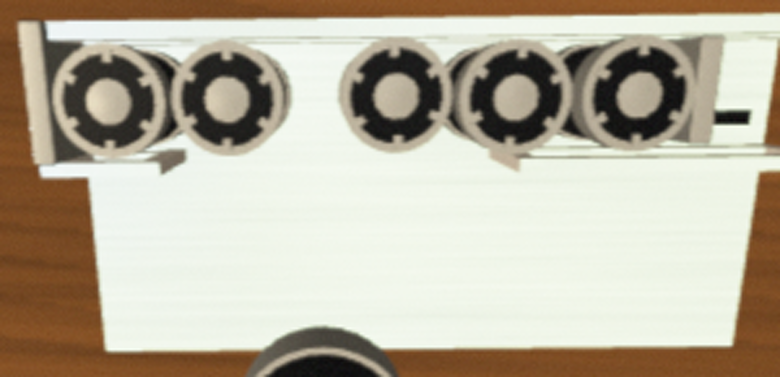

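Call:
carry_out(rows=[1,-0.06,-0.14,1,-0.007,1,-0.06,-0.14,2.2,-0.007,1,-0.06,-0.14,3.2,-0.007,1,-0.06,-0.14,4,-0.007,1,-0.06,-0.14,4.6,-0.007,1,-0.06,-0.14,5.0,-0.007,1,-0.06,-0.14,5.25,-0.007,1,-0.06,-0.14,5.4,-0.007,1,-0.06,-0.14,5.44,-0.007,1,-0.06,-0.14,5.44,-0.007])

```text
time_s: 6.65
tcp_pos: [0.5149, -0.0035, 0.036]
eef_rot: [-3.14, -0.004, 0.044]
force: [0.0, -0.3, -0.8]
width: 0.0353
```

Call:
carry_out(rows=[1,0,0,0.03,0,1,0,0,0.05,0,1,0,0,0.06,0,1,0,0,0.06,0])

```text
time_s: 6.98
tcp_pos: [0.5151, -0.0035, 0.0345]
eef_rot: [-3.14, -0.005, 0.044]
force: [-0.6, -0.6, 0.7]
width: 0.0356
```

Call:
carry_out(rows=[1,0,0,0.02,0,1,0,0,0.03,0,1,0,0,0.03,0])

```text
time_s: 7.23
tcp_pos: [0.5153, -0.0035, 0.0339]
eef_rot: [-3.14, -0.005, 0.044]
force: [0.4, 0.8, 2.3]
width: 0.0353
```

Call:
carry_out(rows=[0.2,0,0,0,0,0.2,0,0,0,0,0.2,0,0,0,0,0.2,0,0,0,0,0.2,0,0,0,0,0.2,0,0,0,0])

```text
time_s: 7.73
tcp_pos: [0.5152, -0.0035, 0.0338]
eef_rot: [-3.14, -0.005, 0.044]
force: [-0.1, 0.8, -0.2]
width: 0.0682
```

Run:
```python
from h import *
c=manip.capture("wrist");cv2.imwrite("pics/w4.png",c["img"][:,:,::-1])
s=manip.read_state();print(s["tcp_pos"],s["eef_rot"],s["width"],s["time_s"],s["force"])
```

```text
[ 0.51523362 -0.00352608  0.03385748] [-3.1400571  -0.00511122  0.04358056] 0.06867961082848327 7.7833 [ 0.63571847  0.87127701 -0.3647057 ]
```

View pics/w4.png

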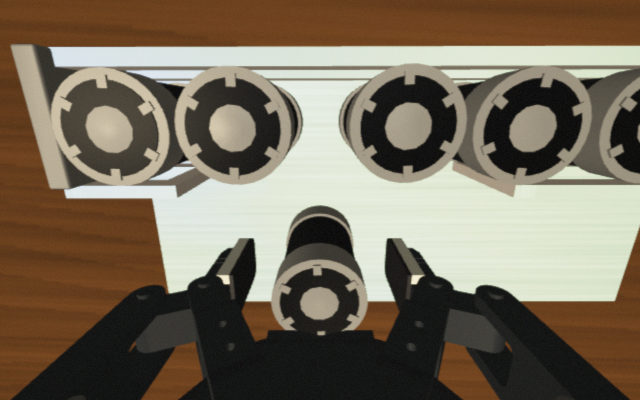

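Call:
carry_out(rows=[0.2,-0.3,0,0,0,0.2,-0.8,0,0,0,0.2,-1.4,0,0,0,0.2,-2,0,0,0,0.2,-2.3,0,0,0,1,-2.3,0,0.2,0,1,-2.3,0,0.33,0,1,-2.3,0,0.33,0,1,-2.3,0,0.33,0,1,-2.3,0,0.33,0,1,-2.3,0,0.33,0,1,-2.3,0,0.33,0,1,-2.3,0,0.33,0])

```text
time_s: 8.87
tcp_pos: [0.4465, -0.0065, 0.0236]
eef_rot: [-3.14, -0.005, 0.044]
force: [0.0, -0.6, -0.2]
width: -0.0002
```

Run:
```python
from h import *
c=manip.capture("wrist");cv2.imwrite("pics/w5.png",c["img"][:,:,::-1])
import pickle;pickle.dump(c,open("w5.pkl","wb"))
s=manip.read_state();print(s["tcp_pos"],s["eef_rot"],s["width"],s["time_s"],s["force"])
```

```text
[ 0.44646519 -0.00650961  0.02365636] [-3.14007225 -0.00511042  0.04362248] 1.54966019319643e-05 8.9167 [0.36000727 0.33875355 0.31627223]
```

View pics/w5.png

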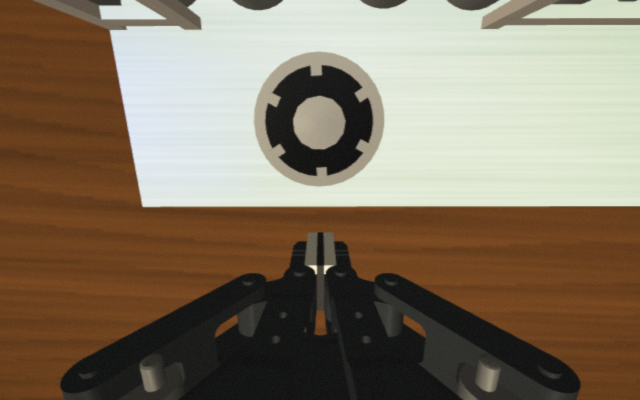

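Run:
```python
from h import *
import pickle
c=pickle.load(open("w5.pkl","rb"))
p=onz(c,319,119,.070);print(p,np.linalg.norm(onz(c,384,119,.07)-onz(c,255,119,.07)))
c4=dict(c);M=np.array(c["cam_to_world"]);M[:3,3]+=np.array([.51523362+0-.44646519,-.00352608+.00650961,.03385748-.02365636]);c4["cam_to_world"]=M
q=[onz(c4,*u,.07) for u in [(109,127),(233,125),(407,123),(533,126),(320,303)]];print(np.round(q,4))
t=np.array([np.cos(.0436),np.sin(.0436)]);n=np.array([-t[1],t[0]])
mid=(q[1]+q[2])[:2]/2
print("roller rel gap mid: x %.4f y %.4f"%((p[:2]-mid)@t,(p[:2]-mid)@n), "tcp",(np.array([.44647,-.0065])-mid)@t,(np.array([.44647,-.0065])-mid)@n)
```

```text
[ 0.51596254 -0.0035606   0.07      ] 0.037863958344444164
[[ 0.5788  0.0687  0.07  ]
 [ 0.5813  0.0277  0.07  ]
 [ 0.5845 -0.0295  0.07  ]
 [ 0.5854 -0.0712  0.07  ]
 [ 0.5138 -0.004   0.07  ]]
roller rel gap mid: x -0.0670 y 0.0003 tcp -0.1365219582467475 0.00036052914668497
```

Alignment is good: the roller is 0.3 mm off the gap's midline and stands 67 mm in front of it. I'm closing up slowly.

Call:
carry_out(rows=[1,0.3,0,0,0,1,0.7,0,0,0,1,1.0,0,0,0,1,1.15,0,0,0,1,1.25,0,0,0,1,1.35,0,0,0,1,1.4,0,0,0,1,1.45,0,0,0,1,1.5,0,0,0,1,1.5,0,0,0])

```text
time_s: 9.75
tcp_pos: [0.4915, -0.0046, 0.024]
eef_rot: [-3.14, -0.005, 0.044]
force: [0.4, 0.7, -0.4]
width: -0.0001
```

```bash
cat > look.py <<'E'
from h import *
import sys,pickle
n=sys.argv[1]
c=manip.capture("wrist");cv2.imwrite(f"pics/{n}.png",c["img"][:,:,::-1])
pickle.dump(c,open(n+".pkl","wb"))
s=manip.read_state();print(s["tcp_pos"].round(4),s["eef_rot"].round(4),s["time_s"],s["force"].round(1))
E
python3 look.py w6
```

```text
[ 0.4914 -0.0045  0.0239] [-3.1401 -0.0052  0.0436] 9.8 [-0.3 -0.  -0.1]
```

View pics/w6.png

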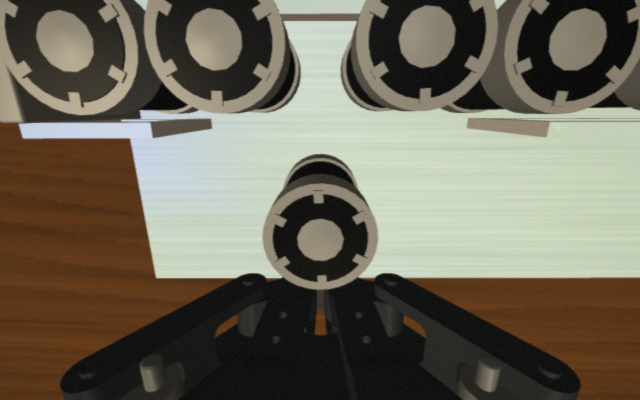

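Call:
carry_out(rows=[1,0.07,0,0,0,1,0.14,0,0,0,1,0.21,0,0,0,1,0.28,0,0,0,1,0.35,0,0,0,1,0.42,0,0,0,1,0.49,0,0,0,1,0.56,0,0,0,1,0.63,0,0,0,1,0.7,0,0,0,1,0.77,0,0,0,1,0.84,0,0,0,1,0.91,0,0,0,1,0.98,0,0,0])

```text
time_s: 10.97
tcp_pos: [0.521, -0.0033, 0.0241]
eef_rot: [-3.14, -0.005, 0.044]
force: [-0.5, 0.7, -0.6]
width: 0.0003
```

```bash
python3 look.py w7
```

```text
[ 0.5213 -0.0033  0.0241] [-3.1401 -0.0054  0.0436] 11.0167 [-0.8  0.1 -0. ]
```

View pics/w7.png

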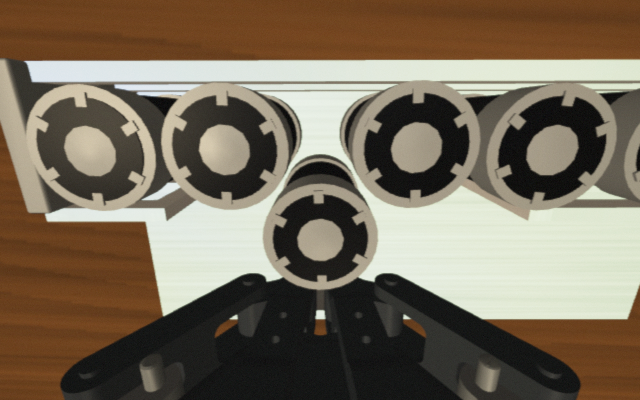

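Run:
```python
from h import *
import pickle
c=pickle.load(open("w7.pkl","rb"))
for u in [(90,149),(224,147),(417,148),(552,148),(320,240)]:print(onz(c,*u,.07).round(4))
```

```text
[0.5785 0.0688 0.07  ]
[0.5809 0.0281 0.07  ]
[ 0.5833 -0.0304  0.07  ]
[ 0.5851 -0.0712  0.07  ]
[ 0.5515 -0.0023  0.07  ]
```

Call:
carry_out(rows=[1,0.05,0,0,0,1,0.1,0,0,0,1,0.15,0,0,0,1,0.18,0,0,0,1,0.21,0,0,0,1,0.24,0,0,0,1,0.27,0,0,0,1,0.3,0,0,0])

```text
time_s: 11.68
tcp_pos: [0.5303, -0.0029, 0.0242]
eef_rot: [-3.14, -0.005, 0.044]
force: [-0.3, -0.2, 0.8]
width: -0.0004
```

```bash
python3 look.py w8
```

```text
[ 0.5304 -0.0028  0.0242] [-3.1401 -0.0054  0.0437] 11.7333 [ 0.3  0.3 -0.4]
```

View pics/w8.png

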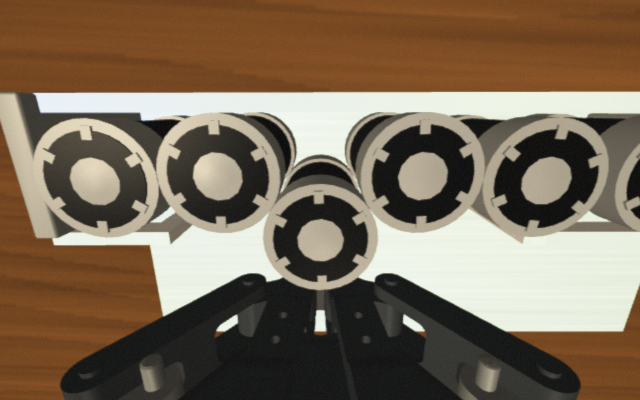

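Call:
carry_out(rows=[1,0.03,0,0,0,1,0.06,0.01,0,0,1,0.09,0.02,0,0,1,0.12,0.03,0,0,1,0.15,0.04,0,0,1,0.18,0.05,0,0,1,0.2,0.05,0,0])

```text
time_s: 12.32
tcp_pos: [0.5366, -0.0042, 0.0242]
eef_rot: [-3.14, -0.005, 0.044]
force: [-0.2, 0.4, -1.1]
width: -0.0001
```

```bash
python3 look.py w9
```

```text
[ 0.5366 -0.0041  0.0242] [-3.14   -0.0054  0.0436] 12.3667 [-1.1 -0.7 -0.1]
```

View pics/w9.png

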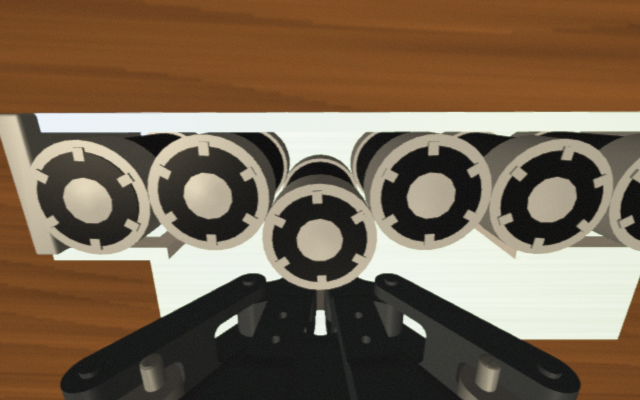

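Call:
carry_out(rows=[1,0.03,0.01,0,0,1,0.06,0.02,0,0,1,0.09,0.03,0,0,1,0.12,0.04,0,0,1,0.15,0.05,0,0,1,0.17,0.06,0,0])

```text
time_s: 12.87
tcp_pos: [0.5419, -0.0057, 0.0242]
eef_rot: [-3.14, -0.005, 0.044]
force: [-1.8, 0.0, 0.7]
width: 0.0004
```

```bash
python3 look.py w10
```

```text
[ 0.542  -0.0058  0.0243] [-3.1401 -0.0055  0.0435] 12.9167 [-1.9  0.8  0.6]
```

View pics/w10.png

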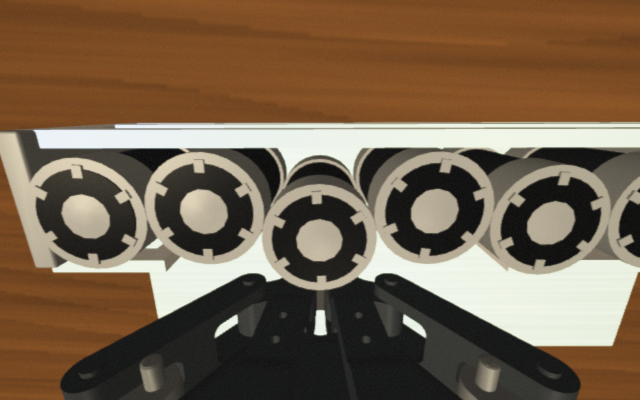

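Call:
carry_out(rows=[1,0.02,0,0,0,1,0.05,0.01,0,0,1,0.08,0.02,0,0,1,0.11,0.03,0,0,1,0.13,0.03,0,0,1,0.15,0.04,0,0])

```text
time_s: 13.42
tcp_pos: [0.5466, -0.0067, 0.0242]
eef_rot: [-3.14, -0.005, 0.044]
force: [-1.4, -0.1, 0.5]
width: -0.0001
```

```bash
python3 look.py w11
```

```text
[ 0.5467 -0.0068  0.0242] [-3.14   -0.0056  0.0435] 13.4667 [-1.5 -0.7 -0.5]
```

View pics/w11.png

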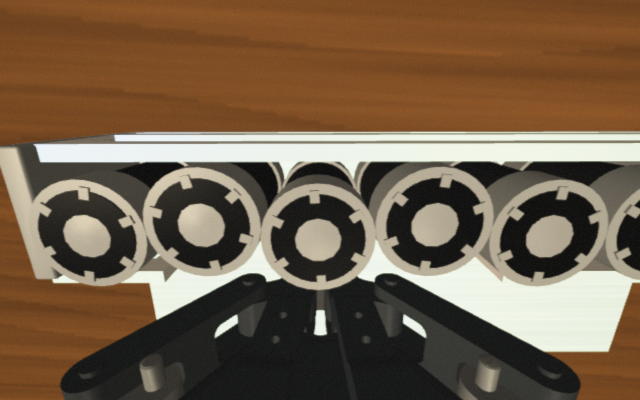

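Call:
carry_out(rows=[1,0.02,0,0,0,1,0.04,0.01,0,0,1,0.06,0.01,0,0,1,0.08,0.02,0,0,1,0.1,0.02,0,0,1,0.12,0.02,0,0,1,0.13,0.02,0,0])

```text
time_s: 14.05
tcp_pos: [0.5507, -0.0072, 0.0243]
eef_rot: [-3.14, -0.006, 0.044]
force: [-1.1, -0.2, 0.2]
width: -0.0
```

```bash
python3 look.py w12
```

```text
[ 0.5507 -0.0072  0.0243] [-3.1401 -0.0057  0.0436] 14.1 [-0.3 -0.7  0.6]
```

View pics/w12.png

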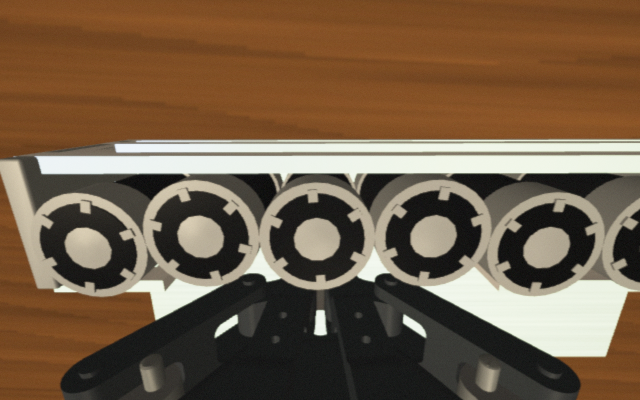

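Call:
carry_out(rows=[1,0.02,0,0,0,1,0.03,0,0,0,1,0.04,0,0,0,1,0.05,0,0,0,1,0.05,0,0,0])

```text
time_s: 14.52
tcp_pos: [0.5521, -0.0071, 0.0242]
eef_rot: [-3.14, -0.005, 0.044]
force: [-3.0, 0.6, 1.1]
width: 0.0004
```

```bash
python3 look.py w13
python3 - <<'E'
from h import *
import pickle
for n in ["w12","w13"]:
  c=pickle.load(open(n+".pkl","rb"));g=cv2.cvtColor(c["img"],cv2.COLOR_RGB2GRAY);yy,xx=np.mgrid[0:400,0:640]
  for u0,v0 in [(88,246),(201,237),(317,239),(434,237),(547,247)]:
    m=(g>100)&((xx-u0)**2+(yy-v0)**2<25**2)
    nn,l,st,ce=cv2.connectedComponentsWithStats(m.astype(np.uint8));i=l[v0,u0];print(n,ce[i].round(1),st[i,4],onz(c,*ce[i],.07).round(4))
E
```

```text
[ 0.5521 -0.0071  0.0242] [-3.1401 -0.0053  0.0436] 14.5667 [-2.7 -0.4  0.8]
w12 [ 87.7 247.6] 1474 [0.5747 0.0718 0.07  ]
w12 [200.2 236.2] 1531 [0.5806 0.0336 0.07  ]
w12 [316.5 238.8] 1544 [ 0.5814 -0.0052  0.07  ]
w12 [432.9 235.9] 1526 [ 0.5842 -0.0438  0.07  ]
w12 [546.2 247.2] 1462 [ 0.5818 -0.0825  0.07  ]
w13 [ 87.7 250.7] 1376 [0.575 0.072 0.07 ]
w13 [200.6 240.2] 1505 [0.5806 0.0336 0.07  ]
w13 [316.7 239.5] 1561 [ 0.5826 -0.0051  0.07  ]
w13 [433.  239.8] 1485 [ 0.5842 -0.0439  0.07  ]
w13 [546.3 250.6] 1396 [ 0.582  -0.0827  0.07  ]
```

View pics/w13.png

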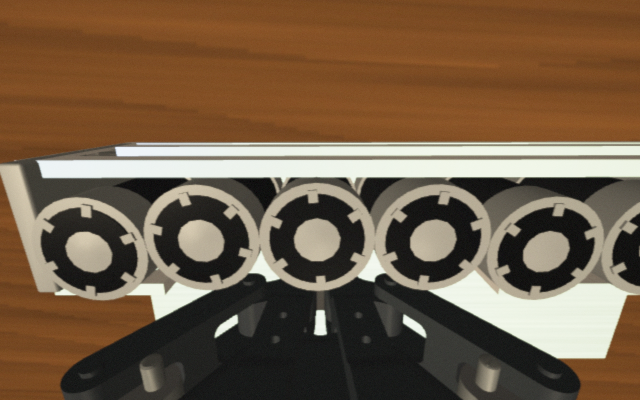

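Call:
carry_out(rows=[1,0.015,0,0,0,1,0.03,0,0,0,1,0.03,0,0,0])

```text
time_s: 14.82
tcp_pos: [0.5524, -0.0071, 0.0239]
eef_rot: [-3.14, -0.004, 0.044]
force: [-8.4, -0.8, 1.1]
width: -0.0002
```

The force rose steeply (3 to 8 N over 0.3 mm), so the roller is on the back rails. Backing off.

Call:
carry_out(rows=[1,-0.05,0,0,0,1,-0.2,0,0,0,1,-0.6,0,0,0,1,-1.2,0,0,0,1,-2,0,0,0,1,-2.4,0,-1,0,1,-2.4,0,-2.2,0,1,-2.4,0,-3.4,0,1,-2.4,0,-4.6,0,1,-2.4,0,-5,0,1,-2.4,0,-5,0,1,-2.4,0,-5,0])

```text
time_s: 15.82
tcp_pos: [0.48, -0.0105, 0.1738]
eef_rot: [-3.14, -0.005, 0.044]
force: [0.4, -0.1, -0.5]
width: -0.0002
```

```bash
python3 look.py w14
python3 - <<'E'
from h import *
s=manip.capture("scene")
cv2.imwrite("pics/s14.png",cv2.resize(s["img"][150:250,230:370],None,fx=5.5,fy=5.5,interpolation=cv2.INTER_CUBIC)[:,:,::-1])
t=manip.capture("top");cv2.imwrite("pics/t14.png",t["img"][:,:,::-1])
E
```

```text
[ 0.4796 -0.0105  0.1726] [-3.1399e+00 -3.1000e-03  4.3600e-02] 15.8667 [-0.1 -0.5 -0.3]
```

View pics/w14.png

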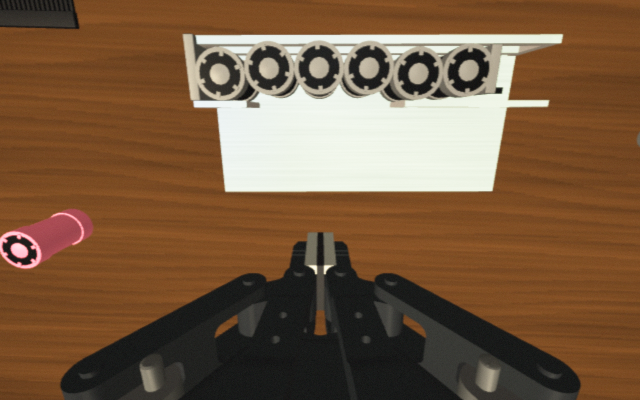

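View pics/s14.png

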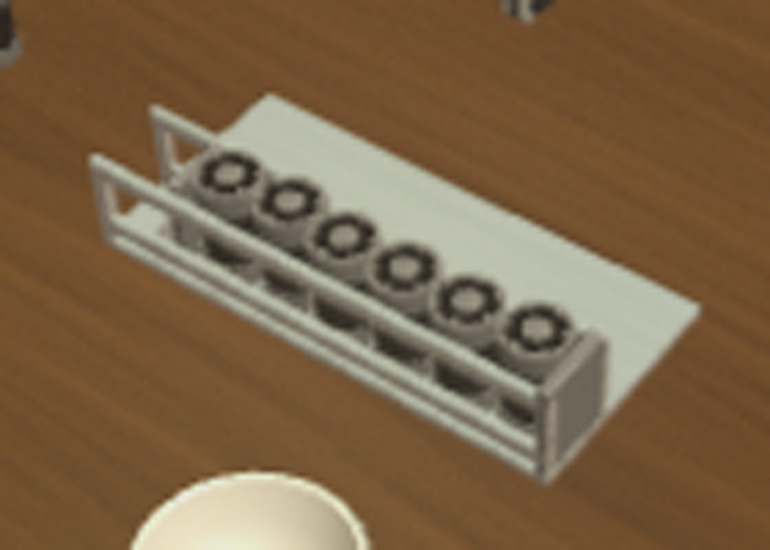

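View pics/t14.png

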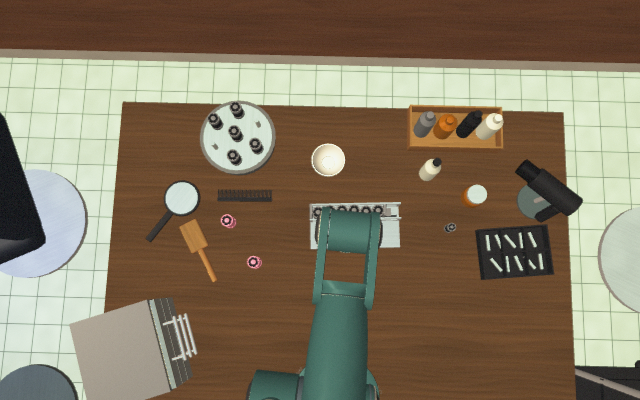

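Run:
```python
from h import *
import pickle
c=pickle.load(open("w14.pkl","rb"));g=cv2.cvtColor(c["img"],cv2.COLOR_RGB2GRAY);yy,xx=np.mgrid[0:400,0:640]
t=np.array([np.cos(.0436),np.sin(.0436)]);n=np.array([-t[1],t[0]])
for u0,v0 in [(219,73),(269,68),(319,68),(369,68),(418,73),(468,69)]:
    m=(g>100)&((xx-u0)**2+(yy-v0)**2<12**2)
    nn,l,st,ce=cv2.connectedComponentsWithStats(m.astype(np.uint8));i=l[v0,u0];p=onz(c,*ce[i],.07)[:2]-[.584,-.042];print(ce[i].round(1),st[i,4],"tray",(1e3*np.array([p@t,p@n])).round(1))
```

```text
[219.2  73.7] 349 tray [ -3.4 113.2]
[268.5  67.9] 346 tray [ 0.7 75.1]
[318.5  67.2] 342 tray [ 1.2 36.9]
[368.5  67.5] 343 tray [ 1.1 -1.3]
[417.8  73.1] 332 tray [ -2.8 -39.3]
[468.2  69.9] 336 tray [ -0.6 -77.6]
```

```bash
python3 -c "
from station import manip
print(manip.hand_in())"
```

```text
the job is handed in; nothing more can be done
None
```

The thick grey-collared roller is in the gap, standing upright against the back rails in line with its neighbours, and the job is handed in. I picked it up from between the two pink ones, stood it on the ledge 67 mm before the gap and within 0.3 mm of its midline. I then pushed it back in small steps with the closed fingertips held low.

- **Push:** the readings, taken at the end of each short move, stayed under 3 N. They rose to 8.4 N over the last 0.3 mm, when the roller met the rails, so I backed off. About 16 s of the 72 s were used.
- **Final position:** the last view shows all six rollers upright. The inserted roller's centre reads tray x = +1.2 mm, within about 0.5 mm of row2 (+0.7) and row3 (+1.1).
- **Other things on the table:** in the last top view the other things look to be where they were, and the arm was clear of everything.
- **Not perfect:** the pushing moved row1 and row4 about 4 mm forward, to x = -3.4 and -2.8 mm, as far as the front guide rails' play allows. They still stand in their places, and I left them alone rather than touch them.

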